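Turn the swivel dock, load the charging case, turn it on to charge

ROBOT

A 6-joint arm with a two-finger parallel gripper is mounted at the origin on the work surface. World frame = base frame: x ahead of the robot, y to its left, z up, the work surface at z = 0. Lengths are in mm, angles in degrees, forces in N, time in s.
With the tool pointing down it reaches from about 350 to 850 mm from the base axis. Payload 8.1 kg.
Tool frame: the origin (TCP) lies on the centre line of the jaws, within the pads' length; the fingertips stand 19 mm ahead of it and the grasp point (between the pads) is the TCP (r.tip_reach is the z of the fingertips in the tool frame, in mm); z points along the fingers, y is the line along which they close (so a half turn about z gives the same grasp; the last joint's range is limited). The gripper opens to 85 mm and grips with 20 to 120 N. Pads are 22 mm wide; open, the fingers measure 114 mm over their backs; the gripper's body (76 mm by 85 mm) begins 54 mm behind the grasp point. The pads swing forward as they close: fully open they stand 13 mm farther back than shut.
Start: joints at [-75.711, 7.471, 85.268, -0, 87.261, -4.893], TCP at [197.168, -566.683, 250.292] pointing down, gripper open.
Joint ranges: [-169.43, 169.43], [-51.17, 129.36], [1.28, 143.12], [-76.62, 256.62], [0, 156.53], [-152.29, 152.29]. Speed limits (degrees/s): [136.94, 136.94, 159.86, 180, 180, 180].

INTERFACE

Orientations are given as [roll, pitch, yaw] about the fixed x, y, z axes, in that order (R = Rz(yaw) Ry(pitch) Rx(roll)).
In Python, from bench import r gives the robot as it stands. The module is installed in compiled form; this text tells all that it offers.
- The arm moves only by the shell command python3 -m handwheel 'ROWS' [FORCE]. ROWS is JSON, a list of rows, each a list of 7 numbers: the shift along the tool's x, y, z in m, then the turn, a rotation vector about the tool's x, y, z in degrees, then the finger opening in m, from 0 to 0.0854. In form: [[tx, ty, tz, ax, ay, az, claw], ...]. A call has 1 to 8 rows; each row shifts and turns the commanded pose from where the row before left it, along the tool's axes as they then stand; what a row does not reach is not made up. A row lasts 1/12 s, in which the tool goes at most 41.7 mm and 7.16 degrees, less where a joint would pass 70% of its speed; a pose out of reach is approached as far as the arm can. A call with a gripper value outside its range is refused whole. The fingers move at their own pace and stop on an object; FORCE is the grip in N (left out, the last holds). Time passes only in rows, so rows that do not move let the fingers close. It gives the time, the measured TCP pose, the force, the opening and the grip force at its end, in the units of the state.
- r.sense(): the state, without advancing time (a new reading comes with each control period).
- r.snapshot(name): name is "scene" or "top" or "wrist"; returns (picture, depth): 384x512x3 uint8, blue, green, red; 384x512 float32, mm along the optical axis (not along the pixel's ray), 0 where there is no reading.
- r.calibration(name): a dict with "vfov" (degrees; the focal length in pixels is half the picture's height over the tangent of half this angle, whatever the lens; pixels are square), "cx", "cy" (the principal point, pixels), "dist" ([k1, k2, p1, p2, k3] as OpenCV has them; the pictures are not rectified), "rvec" (rotation vector, rad) and "tvec" (3), from world to camera coordinates, as OpenCV has them; the wrist camera has in their place "tool_from_camera" (4x4, takes a point from camera to tool coordinates, whose origin is the TCP and whose axes are the flange's). Camera axes: x right, y down, z forward; pixel columns grow to the right and rows downward; lengths in mm; the calibration is good to about 2 mm. A picture is of the moment at which its call begins: read the wrist's pose just before it. calibration takes no time and is no camera call.
- r.hand_in(): hands the job in; it is judged then, once.
The state is a dict: "time": time; "joint_pos": joint angles; "qd": joint speeds; "joint_efforts": joint torques, N m; "tool_pos": TCP position; "tcp_rot": TCP orientation; "ft_force": force on the tool from outside, world axes, zero at the start; "wrist_torque": the same for the moment, N m; "finger_gap": finger opening in mm; "grip_force": force on a finger pad.
Only numpy, scipy, OpenCV 4.12 (cv2) and the standard library are available. Lean on these libraries where they do the work, as an engineer would, in place of code of your own. Each camera call takes 0.05 s, during which the arm holds its last target. There are 200 camera calls.

TASK

Turn the black swivel dock by its upright post until it clicks with the sloping bed facing the small steel fin on its foot. Then gently lay the grey charging case flat on the bed between its two side rails, long way up the slope (either end up) and its lower end down at the lip, and let go. Finally turn the loaded dock on a quarter turn, counter-clockwise from above, until it clicks with the bed facing the black contact block, leaving the case lying in the bed and the other bedside things where they are.

Things in the scene. Friction and masses are not known exactly. Their poses are not given: they have to be found in the camera images.
- swivel (a joint): Angle (rad) of the dock's disc with bed and post, growing counter-clockwise from above. 0 = bed faces the fin (first click), +1.571 = bed faces the contact block (second click). A click pulls in from 0.1 rad either side and takes about 4 N at the post to enter or leave; elsewhere the disc stays put (0.5 N to turn). Starts at -1.5 to -0.6; stops at +-1.75.
- axis (a point): Point on the vertical turning axis of the swivel dock at the top face of its disc, 42 mm above the table; turned with the foot: its x axis points from the fin towards the back. The black disc is 176 mm in diameter.
- post_top (a point): Top centre of the round steel post by which the disc is turned: 14 mm diameter, upright, from the disc at 42 mm to 125 mm above the table, 62 mm from the turning axis behind the bed (the bed faces away from it).
- bed (a point): Black sloping bed on the disc, 106 by 70 mm, inclined 28 degrees. Origin: centre of its upper face, 74 mm above the table, 34 mm from the axis. x runs up the slope (bed faces its -x), y across, z square out of the face. Low-end lip: inner face at x = -53 mm, 12 mm high; grey side rails: 90 mm long, 6 mm high, inner sides at y = +-29 mm. The high end is open, 99 mm above the table.
- fin (a point): Top outer edge of the small steel fin (20 mm tall, 12 mm wide) on the foot, 115 mm from the turning axis.
- contact_block (a point): Top centre of the fixed black contact block on the foot (60 by 28 mm, 36 mm tall), 108 mm from the turning axis, at the foot's -y side: to the right of the axis for one looking from the fin towards the axis.
- case: Closed grey plastic charging case with a thin black seam, loose, lying flat on the table: 96 mm long (x), 50 mm wide (y), 34 mm thick (z), about 0.14 kg. Origin at the centre of its underside. Either end may go up.
- case_center (a point): Centre of the charging case, 17 mm above the origin of its underside.
- bowl: Bystander: deep blue ceramic bowl, 120 mm wide, 50 mm tall; origin under its centre.
- organizer: Bystander: translucent two-tier pill organizer, 60 by 130 mm, 53 mm tall; origin under its centre.
- mirror: Bystander: chrome hand mirror lying flat, head 100 mm wide centred 60 mm along its x, handle to x = -95 mm, 8 mm thick.
- cleaner: Bystander: white plastic cleaning tool lying along its x, brush at +x and loop at -x, about 140 mm long, 10 mm thick.
- dock: Fixed foot of the swivel dock, standing on the table; origin under the turning axis, its x axis from the fin towards the back, -y towards the contact block.
Not all that is in view belongs to the job. What is meant by the dock is not green or yellow, and is the larger of those in its own colour.

How it is judged (in metres and radians):
On the way, in this order (a step that is already met when the one before it is completed fails the run):
1. the dock stands still at its first click, bed facing the fin (within 0.06 rad) (value of joint swivel between -0.06 and 0.06 rad and velocity of joint swivel between -0.1 and 0.1 rad/s), for 0.2 s.
2. the case lies in the bed, let go, with the dock still at its first click (value of joint swivel between -0.08 and 0.08 rad and x of case in the frame of bed between -0.012 and 0.012 m and y of case in the frame of bed between -0.007 and 0.007 m and z of case in the frame of bed between -0.004 and 0.004 m and angle between the x axis of case and the x axis of bed, either way round below 0.13 rad and angle between the z axis of case and the z axis of bed, either way round below 0.07 rad and z of case_center in the frame of bed above 0.01 m and contact force between the fingers and case below 0.3 N), for 0.2 s.
At the end, for the whole second after the job is handed in: The dock stands still within 0.06 rad of its second click (bed facing the contact block), and the case lies at rest flat on the bed (within 4 mm and 0.07 rad), its length along the slope within 0.13 rad, centred between the rails within 7 mm and its lower end within 17 mm of the lip (value of joint swivel between 1.511 and 1.631 rad and velocity of joint swivel between -0.05 and 0.05 rad/s and x of case in the frame of bed between -0.012 and 0.012 m and y of case in the frame of bed between -0.007 and 0.007 m and z of case in the frame of bed between -0.004 and 0.004 m and angle between the x axis of case and the x axis of bed, either way round below 0.13 rad and angle between the z axis of case and the z axis of bed, either way round below 0.07 rad and z of case_center in the frame of bed above 0.01 m and linear speed of case below 0.02 m/s); the robot touches nothing.
It fails at once if the case is dropped on or pressed hard against the dock (over 40 N) (contact force between case and dock above 40 N).
It fails at once if a bystander is shifted by more than 30 mm (distance of any of bowl, organizer, mirror, cleaner from where it was at the start of the episode above 0.03 m).
It also fails if it takes over 72 s, if anything falls off the work surface, if the arm or the gripper's body presses on something with over 40 N, if the wrist force passes 120 N, or if a joint passes its speed limit or range.

## Working session

There is one attempt and no reset: what is moved stays moved. The work goes in short steps, Python scripts to look and compute and a shell command to move; the robot and the scene stay as the last step left them, time stands still between calls to the robot, and variables do not carry over. Pictures are saved under pics/ and viewed, at most 10 in all, crops included, and the job is handed in when it is done.

```bash
mkdir -p pics; cat > h.py <<'E'
from bench import r
import numpy as np, cv2
from scipy.spatial.transform import Rotation as R
def cam(n):
    c=r.calibration(n); f=192/np.tan(np.radians(c["vfov"]/2))
    K=np.array([[f,0,c["cx"]],[0,f,c["cy"]],[0,0,1.]]); D=np.array(c["dist"],float)
    if "rvec" in c:
        T=np.eye(4);T[:3,:3]=cv2.Rodrigues(np.array(c["rvec"],float))[0];T[:3,3]=np.ravel(c["tvec"]);W=np.linalg.inv(T)
    else:
        s=r.sense();B=np.eye(4);B[:3,:3]=R.from_euler('xyz',s["tcp_rot"],degrees=True).as_matrix();B[:3,3]=s["tool_pos"];W=B@np.array(c["tool_from_camera"])
    return K,D,W
def cloud(n):
    K,D,W=cam(n);p,d=r.snapshot(n)
    v,u=np.mgrid[:384,:512];q=cv2.undistortPoints(np.stack([u,v],-1).reshape(-1,1,2).astype(np.float64),K,D).reshape(384,512,2)
    X=np.dstack([q*d[...,None],d]);P=X@W[:3,:3].T+W[:3,3];P[d==0]=np.nan
    return p,d,P
def proj(n,pts):
    K,D,W=cam(n);T=np.linalg.inv(W)
    return cv2.projectPoints(np.array(pts,float),cv2.Rodrigues(T[:3,:3])[0],T[:3,3],K,D)[0].reshape(-1,2)
E
python3 - <<'E'
from h import *
print(r.sense())
for n in("top","scene"):
    p,d,P=cloud(n);np.savez(n,p=p,d=d,P=P);cv2.imwrite(f"pics/{n}0.png",cv2.resize(p,(800,600)))
E
```

```text
{'time': 0.0, 'joint_pos': array([-7.57110836e+01,  7.51436248e+00,  8.53297480e+01, -6.50422403e-04,
        8.72610532e+01, -4.89159261e+00]), 'qd': array([0.00563105, 0.11684028, 0.05873396, 0.07549531, 0.03132879,
       0.03884791]), 'joint_efforts': array([-4.43241288e-04, -5.69407010e+01, -5.00543618e+01, -2.81649436e-04,
        1.51442410e-02, -7.92522570e-06]), 'tool_pos': array([ 197.0318256 , -566.18203833,  249.24767551]), 'tcp_rot': array([-1.79895164e+02, -8.32012852e-03,  1.91805331e+01]), 'ft_force': array([ 0.58328684, -0.7793812 ,  0.43715755]), 'wrist_torque': array([-0.00043326, -0.00762744, -0.00792554]), 'grip_force': 0.0, 'finger_gap': 85.26099793171242}
```

View pics/top0.png

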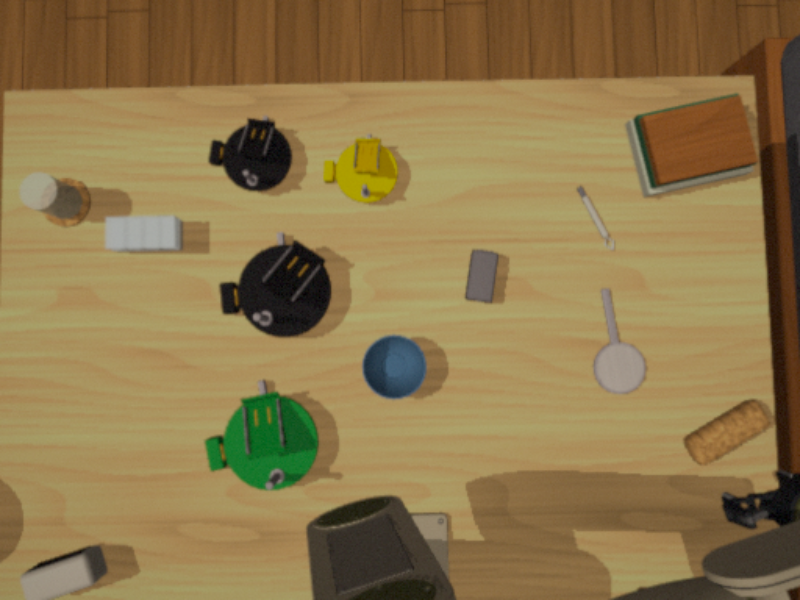

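View pics/scene0.png

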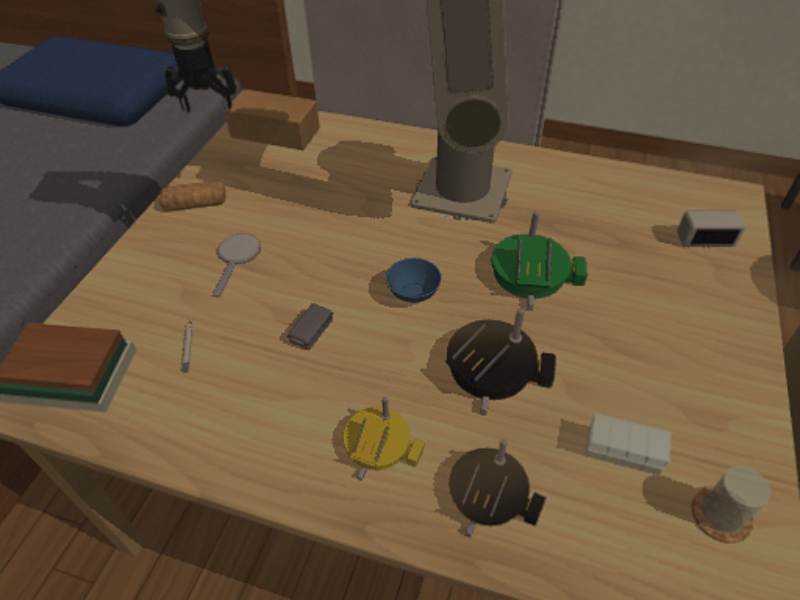

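The two pictures show these candidates (800x600 top view):
- **Docks:** black at (285,290), black at (257,155), green at (270,442) and yellow at (367,170). The one meant is the larger black one at (285,290), with its fin at (282,238), block at (230,298) and post at (263,318).
- **Case:** the grey box at (482,276).

I'll measure both and confirm with a crop.

```bash
python3 - <<'E'
from h import *
z=np.load("top.npz");p,P=z["p"],z["P"];s=512/800
Z=P[...,2]
def circ(u,v,w):
    a=np.s_[int((v-w)*s):int((v+w)*s),int((u-w)*s):int((u+w)*s)]
    m=(abs(Z[a]-42)<5)&(p[a].max(-1)<70);q=P[a][m][:,:2].astype(np.float32)
    return cv2.minEnclosingCircle(q),len(q),np.median(P[a][m][:,2])
print("big",circ(285,290,55)); print("small",circ(257,155,45))
def reg(u0,u1,v0,v1,z0,z1):
    a=P[int(v0*s):int(v1*s),int(u0*s):int(u1*s)].reshape(-1,3);return a[(a[:,2]>z0)&(a[:,2]<z1)]
q=reg(455,510,240,312,28,42);print("case",np.median(q,0),cv2.minAreaRect(q[:,:2].astype(np.float32)))
q=reg(262,300,225,255,12,26);print("fin",len(q),np.mean(q,0),np.ptp(q,axis=0))
q=reg(212,245,270,325,28,42);print("block",len(q),np.median(q,0),cv2.minAreaRect(q[:,:2].astype(np.float32)))
q=reg(235,300,290,345,100,135);print("post",len(q),np.mean(q,0) if len(q) else 0)
q=reg(340,450,320,410,40,60);print("bowl",np.mean(q,0))
q=reg(560,660,330,400,4,20);print("mirror",np.mean(q,0))
# scene post
z=np.load("scene.npz");p2,P2=z["p"],z["P"];a=P2[int(305*s):int(345*s),int(505*s):int(535*s)].reshape(-1,3)
q=a[(a[:,2]>95)&(a[:,2]<132)];print("post scene",len(q),np.mean(q,0),np.ptp(q,axis=0))
c=p[int(60*s):int(360*s),int(190*s):int(530*s)];cv2.imwrite("pics/crop.png",cv2.resize(c,None,fx=3.6,fy=3,interpolation=2)) if 0 else cv2.imwrite("pics/crop.png",cv2.resize(c,None,fx=3,fy=3,interpolation=2))
E
```

```text
big (((528.0900268554688, 196.99313354492188), 96.50956726074219), 1603, np.float64(40.82367838832215))
small (((802.231201171875, 242.1163787841797), 63.635921478271484), 134, np.float64(41.895214629547695))
case [ 551.9882577  -185.61496507   32.19204482] ((552.8553466796875, -185.64810180664062), (49.62102127075195, 95.4442138671875), 80.21601104736328)
fin 36 [635.03487694 197.88933856  17.84566478] [21.78804737 12.95071565 10.59011675]
block 246 [526.30278846 290.81301627  35.16860277] ((533.2462768554688, 287.101806640625), (76.19291687011719, 48.21023178100586), 3.342802047729492)
post 28 [486.35807615 219.72942379 120.0275351 ]
bowl [385.93737727 -14.63742372  46.49202732]
mirror [ 376.57506058 -445.82416093    7.32952597]
post scene 56 [498.68750828 222.55196922 110.10821696] [66.50688777 23.17513877 30.25044412]
```

View pics/crop.png

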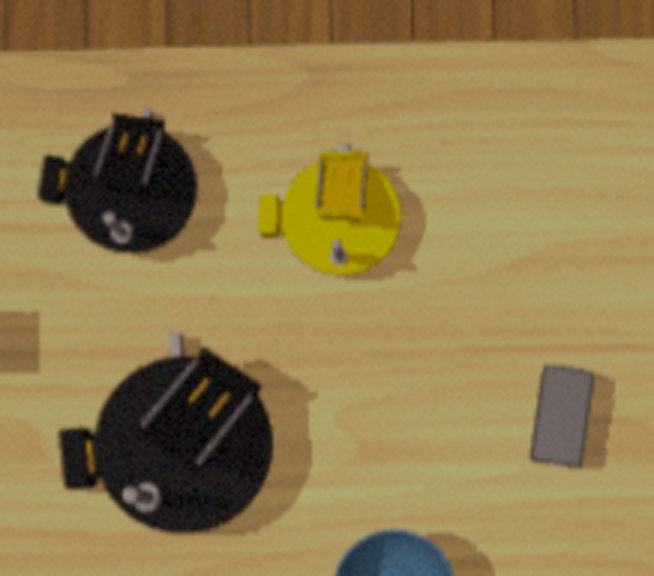

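The crop confirms it. The black dock at crop (185,445) is larger than the black one at (130,185), and its fin (178,345) and block (78,460) are where I expected. Next I bring the wrist camera over it.

```bash
cat >> h.py <<'E'
from scipy.linalg import logm,expm
def pose(x,rpy):
    B=np.eye(4);B[:3,:3]=R.from_euler('xyz',rpy,degrees=True).as_matrix();B[:3,3]=x;return B
def plan(x,rpy,start=None,step=38):
    "constant row repeated n times to get to the target"
    s=r.sense();A=start if start is not None else pose(s["tool_pos"],s["tcp_rot"]);G=pose(x,rpy)
    rel=np.linalg.inv(A)@G;w=R.from_matrix(rel[:3,:3]).as_rotvec(degrees=True)
    n=int(max(1,np.ceil(np.linalg.norm(rel[:3,3])/step),np.ceil(np.linalg.norm(w)/6.5)))
    T=expm(np.real(logm(rel))/n);w=R.from_matrix(T[:3,:3]).as_rotvec(degrees=True)
    print("n",n,"row",np.round(T[:3,3]/1000,4).tolist(),np.round(w,2).tolist());return G
E
python3 - <<'E'
from h import *
print(np.round(r.calibration("wrist")["tool_from_camera"],2),r.calibration("wrist")["vfov"])
plan([450,190,330],[180,0,0])
E
```

```text
[[  -0.     -0.96   -0.29   73.02]
 [   1.     -0.     -0.      0.59]
 [   0.     -0.29    0.96 -123.29]
 [   0.      0.      0.      1.  ]] 68.35137985268177
n 22 row [0.0174, -0.032, -0.0036] [-0.0, 0.0, 0.87]
```

```bash
python3 - <<'E'
from h import *
plan([570,195,300],[180,0,0],step=39)
E
```

```text
n 22 row [0.0228, -0.0313, -0.0023] [-0.0, 0.0, 0.87]
```

```bash
python3 -m handwheel '[[0.0228,-0.0313,-0.0023,0,0,0.87,0.085],[0.0228,-0.0313,-0.0023,0,0,0.87,0.085],[0.0228,-0.0313,-0.0023,0,0,0.87,0.085],[0.0228,-0.0313,-0.0023,0,0,0.87,0.085],[0.0228,-0.0313,-0.0023,0,0,0.87,0.085],[0.0228,-0.0313,-0.0023,0,0,0.87,0.085],[0.0228,-0.0313,-0.0023,0,0,0.87,0.085],[0.0228,-0.0313,-0.0023,0,0,0.87,0.085]]'
python3 -m handwheel '[[0.0228,-0.0313,-0.0023,0,0,0.87,0.085],[0.0228,-0.0313,-0.0023,0,0,0.87,0.085],[0.0228,-0.0313,-0.0023,0,0,0.87,0.085],[0.0228,-0.0313,-0.0023,0,0,0.87,0.085],[0.0228,-0.0313,-0.0023,0,0,0.87,0.085],[0.0228,-0.0313,-0.0023,0,0,0.87,0.085],[0.0228,-0.0313,-0.0023,0,0,0.87,0.085],[0.0228,-0.0313,-0.0023,0,0,0.87,0.085]]'
python3 -m handwheel '[[0.0228,-0.0313,-0.0023,0,0,0.87,0.085],[0.0228,-0.0313,-0.0023,0,0,0.87,0.085],[0.0228,-0.0313,-0.0023,0,0,0.87,0.085],[0.0228,-0.0313,-0.0023,0,0,0.87,0.085],[0.0228,-0.0313,-0.0023,0,0,0.87,0.085],[0.0228,-0.0313,-0.0023,0,0,0.87,0.085],[0,0,0,0,0,0,0.085],[0,0,0,0,0,0,0.085]]'
python3 - <<'E'
from h import *
s=r.sense();print(s["tool_pos"],s["tcp_rot"])
p,d,P=cloud("wrist");np.savez("w1",p=p,d=d,P=P);cv2.imwrite("pics/w1.png",p)
E
```

```text
time: 0.77
tool_pos: [302.7, -273.8, 268.4]
tcp_rot: [-180.0, 0.0, 12.1]
ft_force: [1.7, 1.2, -0.4]
finger_gap: 85.1
grip_force: 0.0
time: 1.43
tool_pos: [443.0, 2.6, 287.0]
tcp_rot: [180.0, -0.0, 5.2]
ft_force: [-0.2, -0.8, 0.3]
finger_gap: 84.9
grip_force: 0.0
time: 2.1
tool_pos: [569.2, 196.8, 298.6]
tcp_rot: [179.9, 0.2, 0.2]
ft_force: [-0.0, -0.3, 0.7]
finger_gap: 85.1
grip_force: 0.0
[569.17346362 196.84797683 298.60698194] [179.94843282   0.20793901   0.19117273]
```

View pics/w1.png

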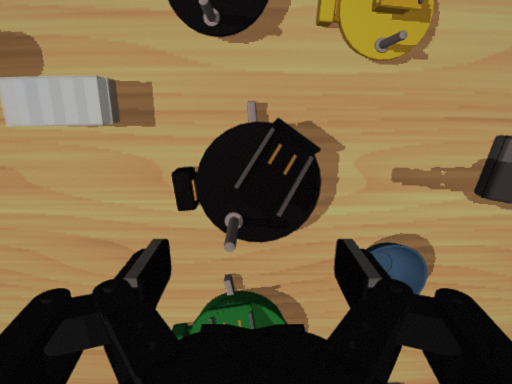

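The wrist view shows the dock disc at (258,182), fin at (252,110), block at (186,190), post from its base (234,218) to its top (231,243), and the rails. I'll fit these precisely.

```bash
cat > fit.py <<'E'
from h import *
from scipy.optimize import least_squares
import sys
z=np.load(sys.argv[1]);p,P=z["p"],z["P"];c0=np.array([529,196.])
Z=P[...,2];XY=P[...,:2]-c0;rad=np.hypot(XY[...,0],XY[...,1])
dark=p.max(-1)<75
# disc: outermost points at 42 height by angular bin
m=(abs(Z-42)<4)&(rad<98)&dark
q=P[m][:,:2];a=np.degrees(np.arctan2(*(q-c0).T[::-1]));rr=np.hypot(*(q-c0).T)
b=[];
for k in range(-180,180,5):
    i=(a>=k)&(a<k+5)
    if i.sum()>3: b.append(q[i][np.argmax(rr[i])])
b=np.array(b);f=least_squares(lambda t:np.hypot(b[:,0]-t[0],b[:,1]-t[1])-t[2],[*c0,88],loss='soft_l1',f_scale=1)
print("disc",f.x,np.median(Z[m]))
c=f.x[:2]
m=(Z>30)&(Z<40)&(rad>90)&(rad<135)&dark&(XY[...,1]>60);q=P[m];print("block",m.sum(),q.mean(0),cv2.minAreaRect(q[:,:2].astype(np.float32)))
m=(Z>14)&(Z<26)&(rad>88)&(rad<125)&(abs(XY[...,1])<40)&(XY[...,0]>0);q=P[m];print("fin",m.sum(),q.mean(0),q.min(0),q.max(0), np.hypot(*(q[:,:2]-c).T).max())
m=(Z>112)&(Z<130)&(rad<85);q=P[m];print("post top",m.sum(),q.mean(0),q.min(0),q.max(0))
m=(Z>50)&(Z<105)&(rad<90)&dark;q=P[m]
A=np.c_[q[:,:2],np.ones(len(q))]
for _ in range(8):
    k=np.linalg.lstsq(A,q[:,2],rcond=None)[0];e=q[:,2]-A@k;i=abs(e)<max(2,1.5*np.median(abs(e)));q=q[i];A=A[i]
g=-k[:2];print("bed slope",len(q),np.degrees(np.arctan(np.hypot(*k[:2]))),"face dir",np.degrees(np.arctan2(g[1],g[0])),q.mean(0),q[:,2].min(),q[:,2].max())
E
python3 fit.py w1.npz; python3 fit.py top.npz
```

```text
disc [535.28718797 187.74246672  86.54645459] 41.488724669075
block 653 [527.38168112 296.09763297  35.30031415] ((525.4157104492188, 295.3728332519531), (59.20294952392578, 26.57541275024414), 4.6560211181640625)
fin 185 [634.83103748 197.36797453  19.53051358] [620.50176014 191.21865395  17.0939332 ] [648.50232011 203.68533251  21.99876718] 113.95684924499413
post top 147 [486.46936616 222.70722454 121.98089235] [477.8587702  216.44861809 112.19301353] [491.71823593 229.83321299 126.02839488]
bed slope 2641 27.38565391216804 face dir -34.53244009789555 [557.8110119  172.51066323  77.16504839] 51.0917073841934 97.60668488268368
disc [533.73185617 187.46525312  85.17440631] 40.99836611253568
block 138 [523.61166566 295.39584686  34.33426098] ((522.7745361328125, 295.5540466308594), (56.10924530029297, 24.18294906616211), 3.65549635887146)
fin 33 [635.02272118 198.00472269  18.25747734] [624.06577807 191.71187985  14.453139  ] [645.85382545 204.1286321   23.63597696] 113.31845167170718
post top 24 [484.17121161 222.61024896 122.55114493] [478.45984429 216.93027253 112.64861398] [489.61456369 229.12299162 127.78797755]
bed slope 360 26.57517205320991 face dir -35.005496896945495 [554.78086661 172.40328025  75.9893542 ] 50.15796779606717 98.32624694759124
```

```bash
cat >> h.py <<'E'
C=np.array([535,188.]);TH=4.66
def post(sw,z):
    a=np.radians(TH+sw);return [*(C-62*np.array([np.cos(a),np.sin(a)])),z]
E
python3 - <<'E'
from h import *
G=plan(post(-39.2,200),[180,0,-15]);G=plan(post(-39.2,105),[180,0,-15],G)
plan(post(0.5,105),[180,0,24.7],G,5.4)
E
```

```text
n 4 row [-0.0218, -0.0048, 0.0249] [0.02, 0.03, 3.78]
n 3 row [-0.0, -0.0, 0.0317] [0.0, -0.0, 0.0]
n 8 row [-0.0016, 0.0051, -0.0] [0.0, 0.0, -4.96]
```

```bash
python3 -m handwheel '[[-0.0218,-0.0048,0.0249,0.02,0.03,3.78,0.06],[-0.0218,-0.0048,0.0249,0.02,0.03,3.78,0.06],[-0.0218,-0.0048,0.0249,0.02,0.03,3.78,0.06],[-0.0218,-0.0048,0.0249,0.02,0.03,3.78,0.06],[0,0,0,0,0,0,0.06],[0,0,0,0,0,0,0.06],[0,0,0,0,0,0,0.06]]'
python3 - <<'E'
from h import *
plan(post(-39.2,105),[180,0,-15])
p,d,P=cloud("wrist");print(proj("wrist",[post(-39.2,125)]));cv2.imwrite("pics/w2.png",p)
E
```

```text
time: 2.73
tool_pos: [485.3, 222.2, 202.8]
tcp_rot: [-179.8, -0.2, -15.1]
ft_force: [0.1, -0.7, 0.5]
finger_gap: 60.2
grip_force: 0.0
n 3 row [-0.0006, -0.0001, 0.0326] [-0.05, -0.08, -0.02]
[[251.99991498 210.49183263]]
```

View pics/w2.png

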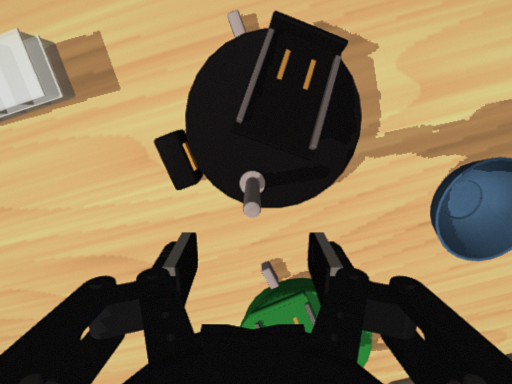

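The post top at (252,209) matches the predicted (252,210). I descend, grip and turn.

```bash
python3 -m handwheel '[[-0.0004,0,0.0326,0,0,0,0.06],[-0.0004,0,0.0326,0,0,0,0.06],[-0.0004,0,0.0326,0,0,0,0.06],[0,0,0,0,0,0,0.012],[0,0,0,0,0,0,0.012],[0,0,0,0,0,0,0.012],[0,0,0,0,0,0,0.012],[0,0,0,0,0,0,0.012]]' 20
python3 -m handwheel '[[0,0,0,0,0,0,0.012],[0,0,0,0,0,0,0.012]]'
python3 -m handwheel '[[-0.0016,0.0051,0,0,0,-4.96,0.012],[-0.0016,0.0051,0,0,0,-4.96,0.012],[-0.0016,0.0051,0,0,0,-4.96,0.012],[-0.0016,0.0051,0,0,0,-4.96,0.012]]'
```

```text
time: 3.45
tool_pos: [486.3, 223.8, 106.9]
tcp_rot: [-179.7, -0.4, -15.1]
ft_force: [1.4, -0.9, 5.8]
finger_gap: 13.9
grip_force: 20.9
time: 3.62
tool_pos: [486.3, 223.9, 106.9]
tcp_rot: [-179.7, -0.4, -15.1]
ft_force: [1.2, -2.8, 7.3]
finger_gap: 13.5
grip_force: 21.0
time: 3.95
tool_pos: [476.9, 204.9, 106.9]
tcp_rot: [-179.9, -0.5, 5.0]
ft_force: [0.3, 0.7, 8.7]
finger_gap: 14.0
grip_force: 21.0
```

```bash
python3 -m handwheel '[[-0.0016,0.0051,0,0,0,-4.96,0.012],[-0.0016,0.0051,0,0,0,-4.96,0.012],[-0.0016,0.0051,0,0,0,-4.96,0.012],[-0.0016,0.0051,0,0,0,-4.96,0.012],[0,0,0,0,0,0,0.012],[0,0,0,0,0,0,0.012]]'
python3 -c "
from h import *
print(post(0,105));plan(post(0,105),[180,0,24.7])"
```

```text
time: 4.45
tool_pos: [474.8, 183.5, 106.9]
tcp_rot: [180.0, -0.4, 24.6]
ft_force: [-3.6, 0.1, 11.3]
finger_gap: 13.6
grip_force: 21.2
[np.float64(473.2049504358232), np.float64(182.96295231698824), 105]
n 1 row [-0.0017, -0.0002, 0.0019] [0.02, -0.44, -0.06]
```

```bash
python3 -m handwheel '[[0,0,0,0,0,0,0.06],[0,0,0,0,0,0,0.06],[0,0,0,0,0,0,0.06],[0,0,-0.03,0,0,0,0.06],[0.0,0,-0.04,0,0,0,0.06],[0.02,0,-0.036,0,0,0,0.06],[0.04,0,-0.01,0,0,0,0.06],[0.03,0,0,0,0,0,0.085]]'
python3 -m handwheel '[[0,0,0,0,0,0,0.085],[0,0,0,0,0,0,0.085]]'
python3 - <<'E'
from h import *
p,d,P=cloud("wrist");np.savez("w3",p=p,d=d,P=P)
s=r.sense();print(s["tool_pos"])
plan([553,-186,150],[180,0,-9.8])
E
python3 fit.py w3.npz
```

```text
time: 5.12
tool_pos: [558.3, 221.7, 225.7]
tcp_rot: [179.9, -0.7, 24.6]
ft_force: [1.3, 0.3, 0.0]
finger_gap: 70.7
grip_force: 0.0
time: 5.28
tool_pos: [554.7, 220.6, 218.5]
tcp_rot: [-180.0, -0.0, 24.6]
ft_force: [-0.4, -0.4, -1.2]
finger_gap: 85.2
grip_force: 0.0
[553.85525484 220.19089885 218.5118189 ]
n 11 row [-0.0059, 0.037, 0.0062] [-0.0, -0.0, 3.13]
disc [535.08488857 188.19169424  86.77747523] 41.558843019916935
block 1098 [526.99114455 296.36791471  35.40494434] ((524.420166015625, 294.9469299316406), (60.578575134277344, 27.362173080444336), 5.669225692749023)
fin 250 [636.40105713 197.77495657  19.37921173] [624.07727299 190.13578255  14.27898626] [648.82067445 203.95075505  22.06327722] 114.30697371203063
post top 264 [475.43068147 183.07833042 121.52855831] [467.00370522 175.48161458 112.05439234] [480.82769749 188.9971497  126.02596694]
bed slope 4663 27.555501613356643 face dir 5.389250872705508 [568.03463076 191.41820527  73.96623048] 50.00348102975545 97.38930478613528
```

```bash
sed -i 's/TH=4.66/TH=5.1/' h.py
python3 -m handwheel '[[-0.0059,0.037,0.0035,0,0,3.13,0.085],[-0.0059,0.037,0.0035,0,0,3.13,0.085],[-0.0059,0.037,0.0035,0,0,3.13,0.085],[-0.0059,0.037,0.0035,0,0,3.13,0.085],[-0.0059,0.037,0.0035,0,0,3.13,0.085],[-0.0059,0.037,0.0035,0,0,3.13,0.085]]'
python3 -m handwheel '[[-0.0059,0.037,0.0035,0,0,3.13,0.085],[-0.0059,0.037,0.0035,0,0,3.13,0.085],[-0.0059,0.037,0.0035,0,0,3.13,0.085],[-0.0059,0.037,0.0035,0,0,3.13,0.085],[-0.0059,0.037,0.0035,0,0,3.13,0.085],[0,0,0,0,0,0,0.085],[0,0,0,0,0,0,0.085]]'
cat > case.py <<'E'
from h import *
p,d,P=cloud("wrist");cv2.imwrite("pics/case.png",p)
m=(abs(P[...,2]-34)<6)&(np.hypot(P[...,0]-553,P[...,1]+186)<75)
n,l,st,_=cv2.connectedComponentsWithStats(cv2.morphologyEx(m.astype(np.uint8),cv2.MORPH_OPEN,np.ones((3,3))));k=1+np.argmax(st[1:,4])
q=P[l==k];re=cv2.minAreaRect(q[:,:2].astype(np.float32));print(len(q),q.mean(0),re,st[k])
w,V=np.linalg.eigh(np.cov(q[:,:2].T));print("long axis deg",np.degrees(np.arctan2(V[1,1],V[0,1])))
E
python3 case.py
```

```text
time: 5.83
tool_pos: [583.2, -3.3, 198.4]
tcp_rot: [-180.0, -0.1, 5.7]
ft_force: [0.3, -1.0, 0.8]
finger_gap: 85.3
grip_force: 0.0
time: 6.42
tool_pos: [551.7, -187.4, 180.4]
tcp_rot: [-179.9, -0.1, -10.0]
ft_force: [-0.0, 0.4, 0.4]
finger_gap: 84.9
grip_force: 0.0
4506 [ 559.09602681 -187.63997487   33.12227967] ((556.5997314453125, -187.1102752685547), (49.25980758666992, 94.17963409423828), 80.28629302978516) [ 226  130   51   93 4506]
long axis deg 170.22175550209457
```

View pics/case.png

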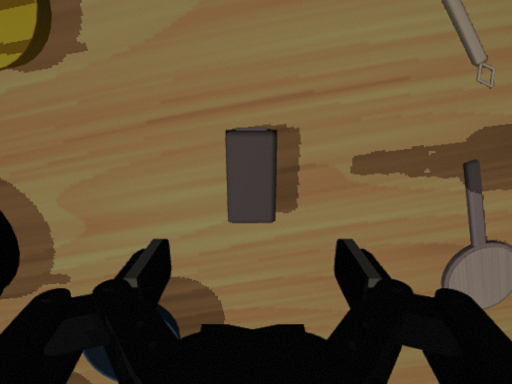

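The case lies at (251,175), long axis at -9.8°, 94 x 49 mm measured. I descend and grip.

```bash
python3 -c "
from h import *
print(r.tip_reach);plan([556.5,-187.1,31],[180,0,-9.8])"
```

```text
19.0
n 4 row [0.001, 0.0001, 0.0374] [-0.03, -0.02, -0.03]
```

```bash
python3 -m handwheel '[[0.001,0,0.0374,0,0,0,0.085],[0.001,0,0.0374,0,0,0,0.085],[0.001,0,0.0374,0,0,0,0.085],[0.001,0,0.0374,0,0,0,0.085],[0,0,0,0,0,0,0.085],[0,0,0,0,0,0,0.085]]' 30
python3 -c "
from h import *
s=r.sense();print(s['tool_pos'],s['tcp_rot']);plan([556.5,-187.1,31],[180,0,-9.8])"
```

```text
time: 6.97
tool_pos: [555.8, -183.7, 28.9]
tcp_rot: [-179.8, 0.2, -9.7]
ft_force: [0.6, 0.3, -0.1]
finger_gap: 84.9
grip_force: 0.0
[ 555.77326702 -183.68994675   28.90300743] [-179.81958104    0.21660656   -9.69566425]
n 1 row [0.0013, 0.0032, -0.0021] [-0.18, 0.22, 0.1]
```

```bash
python3 -m handwheel '[[0.001,0.003,-0.002,0,0,0,0.085],[0,0,0,0,0,0,0.045],[0,0,0,0,0,0,0.045],[0,0,0,0,0,0,0.045],[0,0,0,0,0,0,0.045],[0,0,0,0,0,0,0.045],[0,0,0,0,0,0,0.045]]' 30
python3 -c "
from h import *
s=r.sense();print(s['tool_pos'],s['tcp_rot'],s['grip_force'])"
```

```text
time: 7.55
tool_pos: [560.1, -190.0, 35.8]
tcp_rot: [-180.0, -0.3, -9.8]
ft_force: [-1.2, 1.2, 9.4]
finger_gap: 49.3
grip_force: 30.5
[ 560.14227342 -189.98681869   35.79337807] [-179.95423289   -0.34732851   -9.83203875] 30.537719428539276
```

```bash
for i in 1 2 3; do python3 -m handwheel '[[0,0,0,0,0,0,0.045]]' | sed -n 2,4p; done
```

```text
tool_pos: [560.2, -190.0, 35.8]
tcp_rot: [-180.0, -0.4, -9.8]
ft_force: [-1.9, 2.0, 8.4]
tool_pos: [560.1, -190.0, 35.8]
tcp_rot: [-180.0, -0.3, -9.8]
ft_force: [-1.4, 1.7, 9.2]
tool_pos: [560.2, -190.0, 35.8]
tcp_rot: [-180.0, -0.3, -9.8]
ft_force: [-1.5, 1.6, 8.5]
```

```bash
python3 -m handwheel '[[0,0,-0.01,0,0,0,0.045],[0,0,-0.02,0,0,0,0.045],[0,0,-0.035,0,0,0,0.045],[0,0,-0.035,0,0,0,0.045],[0,0,-0.035,0,0,0,0.045],[0,0,-0.02,0,0,0,0.045],[0,0,0,0,0,0,0.045],[0,0,0,0,0,0,0.045]]'
python3 - <<'E'
from h import *
s=r.sense();B=pose(s["tool_pos"],s["tcp_rot"]);print(s["tool_pos"],s["ft_force"])
p,d,P=cloud("wrist");cv2.imwrite("pics/held.png",p)
Q=(P-B[:3,3])@B[:3,:3]   # tool frame
np.savez("held",p=p,Q=Q)
m=(abs(Q[...,2])<40)&(abs(Q[...,1])<22)&(Q[...,0]>5)&(Q[...,0]<60)
q=Q[m];print(m.sum(),q.min(0),q.max(0));
for x in range(5,60,4):
    i=(q[:,0]>=x)&(q[:,0]<x+4);print(x,i.sum(),np.round(np.median(q[i],0),1) if i.sum() else "",np.round(np.ptp(q[i],axis=0),1) if i.sum() else "")
E
```

```text
time: 8.47
tool_pos: [559.0, -190.1, 190.6]
tcp_rot: [-180.0, -0.4, -9.8]
ft_force: [0.1, 0.4, -1.8]
finger_gap: 49.0
grip_force: 32.7
[ 559.02269319 -190.07705457  190.61673827] [ 0.06204056  0.38687762 -1.8033251 ]
7796 [  5.00191961 -21.98669254 -39.4553643 ] [45.53314668 21.9990102  31.07878068]
5 639 [7.  0.3 2.3] [ 4.  43.6  4.4]
9 664 [11.   0.3  2.3] [ 4.  43.9 43.6]
13 680 [15.  -0.2  2.4] [ 4.  43.9  4.5]
17 688 [19.  -0.2  2.4] [ 4.  43.9  3.9]
21 722 [23.   0.3  2.4] [ 4.  43.8  4.7]
25 718 [27.1 -0.1  2.4] [ 4.  43.7  4.4]
29 743 [31.  -0.1  2.4] [ 4.  43.9  4.6]
33 768 [35.   0.3  2.5] [ 4.  43.8  3.9]
37 881 [39.  -0.1  3.4] [ 4.  43.9  5.9]
41 1184 [42.7 -0.1 10. ] [ 4.  43.9 28.5]
45 109 [45.2  1.3 14.1] [ 0.5 29.5  4.9]
49 0  
53 0  
57 0
```

View pics/held.png

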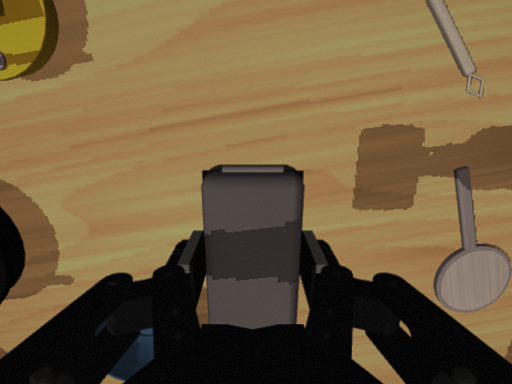

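The held case fills (203–303, 165–320). In the tool frame its centre is at x = -3 mm and its underside 36.4 mm ahead, square to the tool. I'll plan the placement.

```bash
cat >> h.py <<'E'
def bedT():
    a=np.radians(TH);f=np.array([np.cos(a),np.sin(a),0]);u=np.array([0,0,1.]);c,s=np.cos(np.radians(28)),np.sin(np.radians(28))
    B=np.eye(4);B[:3,0]=-c*f+s*u;B[:3,2]=s*f+c*u;B[:3,1]=np.cross(B[:3,2],B[:3,0]);B[:3,3]=[*(C+34*f[:2]),74];return B
def place(xc,gap,off=-3,h=36.4): return (bedT()@[xc+off,0,h+gap,1])[:3]
E
python3 - <<'E'
from h import *
print(place(1,80),place(1,0))
G=plan(place(1,80),[180,28,TH])
E
```

```text
[625.05444838 196.0371454  175.83615668] [587.64541193 192.69847784 105.20034925]
n 11 row [0.0044, -0.0354, -0.0002] [-0.34, -2.54, -1.33]
```

```bash
python3 -m handwheel '[[0.0044,-0.0354,-0.0002,-0.34,-2.54,-1.33,0.045],[0.0044,-0.0354,-0.0002,-0.34,-2.54,-1.33,0.045],[0.0044,-0.0354,-0.0002,-0.34,-2.54,-1.33,0.045],[0.0044,-0.0354,-0.0002,-0.34,-2.54,-1.33,0.045],[0.0044,-0.0354,-0.0002,-0.34,-2.54,-1.33,0.045],[0.0044,-0.0354,-0.0002,-0.34,-2.54,-1.33,0.045]]'
python3 -m handwheel '[[0.0044,-0.0354,-0.0002,-0.34,-2.54,-1.33,0.045],[0.0044,-0.0354,-0.0002,-0.34,-2.54,-1.33,0.045],[0.0044,-0.0354,-0.0002,-0.34,-2.54,-1.33,0.045],[0.0044,-0.0354,-0.0002,-0.34,-2.54,-1.33,0.045],[0.0044,-0.0354,-0.0002,-0.34,-2.54,-1.33,0.045],[0,0,0,0,0,0,0.045],[0,0,0,0,0,0,0.045],[0,0,0,0,0,0,0.045]]'
python3 - <<'E'
from h import *
s=r.sense();print(s["tool_pos"],s["tcp_rot"],s["joint_pos"])
plan(place(1,80),[180,28,TH]); plan(place(1,20),[180,28,TH])
p,d,P=cloud("wrist");np.savez("w5",p=p,d=d,P=P);cv2.imwrite("pics/w5.png",p)
B=bedT();Q=(P-B[:3,3])@B[:3,:3]
# rails / bed visible above the case
m=(abs(Q[...,1])<45)&(abs(Q[...,0])<60)&(Q[...,2]>-15)&(Q[...,2]<15);q=Q[m];print(m.sum(),q.min(0),q.max(0))
m2=m&(abs(Q[...,1])<27);print("bed z",np.median(Q[m2],0),m2.sum())
E
```

```text
time: 9.02
tool_pos: [606.9, 19.9, 182.1]
tcp_rot: [179.1, 15.5, -1.9]
ft_force: [0.3, -1.6, -1.4]
finger_gap: 49.2
grip_force: 32.6
time: 9.68
tool_pos: [624.6, 195.3, 173.0]
tcp_rot: [179.9, 28.2, 5.1]
ft_force: [0.2, -1.8, -0.9]
finger_gap: 49.3
grip_force: 32.6
[624.6408368  195.34503512 172.96695401] [179.91081559  28.20442781   5.11181529] [ 11.36201598  45.91557765  47.78409503   3.13995015 114.33895751
  96.80769336]
n 1 row [-0.0009, -0.0006, -0.0028] [0.09, 0.2, 0.01]
n 2 row [-0.0004, -0.0004, 0.0286] [0.05, 0.1, 0.01]
3465 [-59.98520276 -44.95223143 -14.92777299] [-27.56810527  44.99575705  13.31626775]
bed z [-45.39506865   0.14327357  -0.33594449] 2421
```

View pics/w5.png

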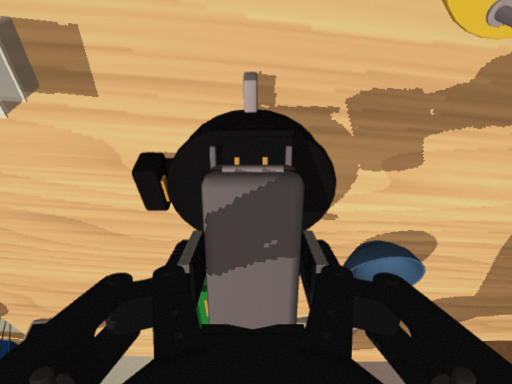

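```bash
python3 - <<'E'
from h import *
P=np.load("w5.npz")["P"];B=bedT();Q=(P-B[:3,3])@B[:3,:3]
for sg in(1,-1):
    m=(abs(Q[...,1]*sg-31)<6)&(Q[...,2]>3.5)&(Q[...,2]<8)&(Q[...,0]<-28)&(Q[...,0]>-46);q=Q[m];print(sg,m.sum(),q.mean(0),q[:,1].min(),q[:,1].max())
m=(abs(Q[...,1])<30)&(Q[...,2]>5)&(Q[...,2]<14)&(Q[...,0]<-45);q=Q[m];print("lip",m.sum(),q.mean(0),q.min(0),q.max(0))
s=r.sense();T=pose(s["tool_pos"],s["tcp_rot"]);U=(P-T[:3,3])@T[:3,:3]
m=(U[...,2]>0)&(U[...,2]<34)&(abs(U[...,1])<35)&(U[...,0]>20)&(U[...,0]<50);q=U[m];print("case in tool y",q.min(0),q.max(0))
q=P[m];q=(q-B[:3,3])@B[:3,:3];print("case in bed",q.min(0),q.max(0))
E
```

```text
1 118 [-37.76118366  31.21963904   5.31890684] 28.843780445660546 34.00602208451438
-1 120 [-36.89280582 -31.51705743   5.2132545 ] -34.04460891349665 -28.98451381807228
lip 598 [-56.2176118   0.2201066  10.7816279] [-59.34766129 -29.89646644   5.00508078] [-53.11870075  29.97365366  13.31626775]
case in tool y [ 20.00007462 -25.37669667   2.08797252] [45.93109177 25.25294852 32.38441323]
case in bed [-48.50213159 -23.95196541  82.75605865] [-22.59886308  26.67702914 113.07411967]
```

```bash
python3 -m handwheel '[[-0.0004,-0.0005,0.0286,0.05,0.1,0,0.045],[-0.0004,-0.0005,0.0286,0.05,0.1,0,0.045],[0,0,0,0,0,0,0.045],[0,0,0,0,0,0,0.045],[0,0,0,0,0,0,0.045]]'
python3 - <<'E'
from h import *
s=r.sense();print(s["tool_pos"],s["tcp_rot"],s["ft_force"])
plan(place(1,3),[180,28,TH])
B=bedT();print("tcp in bed",(np.array(s["tool_pos"])-B[:3,3])@B[:3,:3])
E
```

```text
time: 10.15
tool_pos: [599.4, 193.3, 128.0]
tcp_rot: [-179.9, 27.6, 5.0]
ft_force: [0.3, -0.6, -0.4]
finger_gap: 49.2
grip_force: 32.6
[599.4196418  193.27231537 127.9816203 ] [-179.91382973   27.6210863     5.03951567] [ 0.32524752 -0.61432789 -0.35984927]
n 1 row [0.0001, -0.0004, 0.0226] [-0.11, -0.38, -0.05]
tcp in bed [-1.70475174  0.47509615 62.04439902]
```

```bash
python3 -m handwheel '[[0,-0.0003,0.005,0,-0.1,0,0.045],[0,0,0.005,0,-0.1,0,0.045],[0,0,0.005,0,-0.1,0,0.045],[0,0,0.004,0,0,0,0.045],[0,0,0,0,0,0,0.045],[0,0,0,0,0,0,0.045],[0,0,0,0,0,0,0.045]]'
cat > st.py <<'E'
from h import *
s=r.sense();B=bedT();print("tcp in bed",(np.array(s["tool_pos"])-B[:3,3])@B[:3,:3],"F bed",np.array(s["ft_force"])@B[:3,:3])
E
python3 st.py
```

```text
time: 10.73
tool_pos: [589.3, 193.6, 108.8]
tcp_rot: [-179.9, 28.1, 5.1]
ft_force: [-0.5, 0.6, -1.4]
finger_gap: 49.0
grip_force: 32.6
tcp in bed [-1.79417045 -0.78891441 40.41963092] F bed [-0.26032399 -0.59549502 -1.44894805]
```

```bash
for i in 1; do python3 -m handwheel '[[0,0,0.001,0,0,0,0.045],[0,0,0.001,0,0,0,0.045],[0,0,0.001,0,0,0,0.045],[0,0,0,0,0,0,0.045],[0,0,0,0,0,0,0.045]]'; python3 st.py; python3 -m handwheel '[[0,0,0.0005,0,0,0,0.045],[0,0,0.0005,0,0,0,0.045],[0,0,0,0,0,0,0.045],[0,0,0,0,0,0,0.045]]'>/dev/null;python3 st.py; done
```

```text
time: 11.15
tool_pos: [587.8, 193.4, 106.1]
tcp_rot: [-179.9, 28.1, 5.1]
ft_force: [0.5, 0.3, -1.8]
finger_gap: 49.1
grip_force: 32.6
tcp in bed [-1.74195335 -0.71081518 37.30336555] F bed [-1.2879794  -0.27598583 -1.38034523]
tcp in bed [-1.74244715 -0.73338509 36.33948402] F bed [-0.87066359 -0.22873056 -2.4028864 ]
```

```bash
python3 -m handwheel '[[0,0,0.0005,0,0,0,0.045],[0,0,0.0005,0,0,0,0.045],[0,0,0,0,0,0,0.045],[0,0,0,0,0,0,0.045]]'>/dev/null;python3 st.py;
```

```text
tcp in bed [-1.75590899 -0.74788627 35.83128957] F bed [0.67580162 0.20565503 1.54958478]
```

```bash
python3 -m handwheel '[[0,0,0,0,0,0,0.045],[0,0,0,0,0,0,0.05],[0,0,0,0,0,0,0.054],[0,0,0,0,0,0,0.06],[0,0,0,0,0,0,0.07],[0,0,0,0,0,0,0.08],[0,0,0,0,0,0,0.08]]' 20; python3 st.py
python3 -m handwheel '[[0,0,-0.005,0,0,0,0.08],[0,0,-0.01,0,0,0,0.08],[0,0,-0.02,0,0,0,0.08],[0,0,-0.03,0,0,0,0.08],[0,0,-0.03,0,0,0,0.08],[0,0,0,0,0,0,0.08],[0,0,0,0,0,0,0.08]]'
python3 - <<'E'
from h import *
p,d,P=cloud("wrist");np.savez("w6",p=p,P=P);cv2.imwrite("pics/w6.png",p)
B=bedT();Q=(P-B[:3,3])@B[:3,:3]
m=(abs(Q[...,2]-34)<6)&(abs(Q[...,1])<35)&(abs(Q[...,0])<62);q=Q[m]
print(m.sum(),q.mean(0),q.min(0),q.max(0),cv2.minAreaRect(q[:,:2].astype(np.float32)))
k=np.linalg.lstsq(np.c_[q[:,:2],np.ones(len(q))],q[:,2],rcond=None)[0];print("plane",k)
m=(abs(Q[...,2]-17)<20)&(abs(Q[...,1])<26)&(Q[...,0]<-40)&(Q[...,0]>-58);q=Q[m]
for z in range(-2,36,4):
    i=abs(q[:,2]-z)<2;print(z,i.sum(),np.round(np.percentile(q[i][:,0],[2,50,98]),1) if i.sum() else '')
E
```

```text
time: 12.4
tool_pos: [586.8, 193.3, 104.3]
tcp_rot: [-179.9, 28.1, 5.1]
ft_force: [0.0, -0.1, 0.3]
finger_gap: 80.1
grip_force: 0.0
tcp in bed [-1.74480332 -0.71989554 35.2996547 ] F bed [0.14493577 0.09610681 0.29282431]
time: 12.98
tool_pos: [633.7, 197.5, 191.7]
tcp_rot: [-179.9, 27.7, 5.1]
ft_force: [-0.1, 0.7, -0.7]
finger_gap: 80.0
grip_force: 0.0
6043 [-1.02393349 -0.25093648 32.98458189] [-45.19469958 -25.0713245   28.0026061 ] [49.69670328 24.67501643 35.80212642] ((2.217266082763672, -0.18181800842285156), (49.66786193847656, 94.75437927246094), 89.7233657836914)
plane [4.76796904e-03 1.92720269e-03 3.29899476e+01]
-2 412 [-52.3 -47.9 -44.1]
2 87 [-51.8 -48.8 -45.2]
6 11 [-51.4 -44.9 -44.3]
10 295 [-57.6 -55.8 -53.1]
14 54 [-57.7 -55.9 -44.9]
18 0 
22 115 [-47.1 -45.4 -41.3]
26 108 [-47.1 -45.1 -43.5]
30 216 [-44.6 -43.2 -40.1]
34 162 [-43.4 -41.1 -40.1]
```

View pics/w6.png

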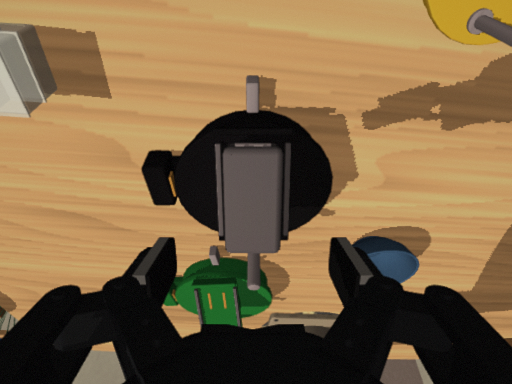

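The case lies in the bed at (252,197) between the rails, x≈+2 mm and y≈-0.2 mm, flat, with the dock at its first click. I go to the post.

```bash
python3 -m handwheel '[[0,0,-0.025,0,0,0,0.06],[0,0,-0.025,0,0,0,0.06],[0,0,0,0,0,0,0.06],[0,0,0,0,0,0,0.06]]'
python3 - <<'E'
from h import *
G=plan([*post(0,0)[:2],210],[180,0,TH]);s=r.sense();A=pose(s["tool_pos"],s["tcp_rot"])
L=np.real(logm(np.linalg.inv(A)@G))
for t in(0,.25,.5,.75,1):print(np.round((A@expm(L*t))[:3,3]))
print(post(0,0),post(90,0))
G=pose(post(0,105),[180,0,TH])
for n in(1,2,3.5,4): 
    rel=np.linalg.inv(G)@pose(post(n,105),[180,0,TH+n]);print(n,np.round(rel[:3,3]/1000,5))
E
```

```text
time: 13.37
tool_pos: [655.4, 199.3, 232.8]
tcp_rot: [-179.9, 28.0, 5.1]
ft_force: [0.4, -0.4, -0.2]
finger_gap: 59.9
grip_force: 0.0
n 5 row [-0.034, 0.0001, 0.0151] [-0.02, 5.6, -0.0]
[655. 199. 233.]
[609. 195. 236.]
[563. 191. 233.]
[517. 187. 224.]
[473. 182. 210.]
[np.float64(473.2454539445323), np.float64(182.48855359428063), 0] [np.float64(540.5114464057194), np.float64(126.24545394453229), 0]
1 [1.00e-05 1.08e-03 0.00e+00]
2 [4.00e-05 2.16e-03 0.00e+00]
3.5 [0.00012 0.00379 0.     ]
4 [0.00015 0.00432 0.     ]
```

```bash
python3 -m handwheel '[[-0.034,0.0001,0.0151,0,5.6,0,0.06],[-0.034,0.0001,0.0151,0,5.6,0,0.06],[-0.034,0.0001,0.0151,0,5.6,0,0.06],[-0.034,0.0001,0.0151,0,5.6,0,0.06],[-0.034,0.0001,0.0151,0,5.6,0,0.06],[0,0,0,0,0,0,0.06],[0,0,0,0,0,0,0.06],[0,0,0,0,0,0,0.06]]'
python3 - <<'E'
from h import *
p,d,P=cloud("wrist")
m=(P[...,2]>112)&(P[...,2]<130)&(np.hypot(P[...,0]-474,P[...,1]-182)<16);q=P[m];print("post",m.sum(),q.mean(0))
plan(post(0,106),[180,0,TH],step=33)
E
```

```text
time: 14.03
tool_pos: [542.1, 190.5, 231.5]
tcp_rot: [-180.0, 10.4, 5.0]
ft_force: [1.4, -0.0, 0.5]
finger_gap: 60.1
grip_force: 0.0
post 236 [476.06648311 181.90665919 121.2263471 ]
n 5 row [-0.0114, 0.0004, 0.0267] [-0.01, 2.06, -0.02]
```

```bash
python3 -c "
from h import *
plan([*post(0,0)[:2],200],[180,0,TH],step=16)"
```

```text
n 5 row [-0.0134, 0.0004, 0.0079] [-0.01, 2.06, -0.02]
```

```bash
python3 -m handwheel '[[-0.0134,0.0004,0.0079,0,2.06,0,0.06],[-0.0134,0.0004,0.0079,0,2.06,0,0.06],[-0.0134,0.0004,0.0079,0,2.06,0,0.06],[-0.0134,0.0004,0.0079,0,2.06,0,0.06],[-0.0134,0.0004,0.0079,0,2.06,0,0.06],[0,0,0,0,0,0,0.06],[0,0,0,0,0,0,0.06]]'
python3 -c "
from h import *
plan(post(0,106),[180,0,TH],step=25)"
```

```text
time: 14.67
tool_pos: [473.7, 182.7, 200.3]
tcp_rot: [-180.0, 0.1, 5.0]
ft_force: [1.2, 0.9, 0.4]
finger_gap: 60.0
grip_force: 0.0
n 4 row [-0.0001, 0.0, 0.0236] [-0.01, 0.02, -0.02]
```

```bash
python3 -m handwheel '[[0,0,0.0236,0,0,0,0.06],[0,0,0.0236,0,0,0,0.06],[0,0,0.0236,0,0,0,0.06],[0,0,0.0236,0,0,0,0.06],[0,0,0,0,0,0,0.05],[0,0,0,0,0,0,0.03],[0,0,0,0,0,0,0.012],[0,0,0,0,0,0,0.012]]' 20
python3 -m handwheel '[[0,0,0,0,0,0,0.012],[0,0,0,0,0,0,0.012],[0,0,0,0,0,0,0.012],[0,0,0,0,0,0,0.012]]'
```

```text
time: 15.33
tool_pos: [475.0, 182.9, 108.1]
tcp_rot: [-179.9, -0.1, 5.0]
ft_force: [0.2, -9.8, 2.1]
finger_gap: 14.2
grip_force: 4.6
time: 15.67
tool_pos: [475.0, 182.8, 108.1]
tcp_rot: [-179.9, -0.3, 5.0]
ft_force: [4.4, -1.6, 4.6]
finger_gap: 13.5
grip_force: 20.5
```

```bash
python3 -m handwheel '[[0,0.0011,0,0,0,-1,0.012],[0,0.0011,0,0,0,-1,0.012],[0,0.0022,0,0,0,-2,0.012],[0,0.0022,0,0,0,-2,0.012],[0.0001,0.0032,0,0,0,-3,0.012],[0.0001,0.0032,0,0,0,-3,0.012],[0.0001,0.0032,0,0,0,-3,0.012],[0.0001,0.0032,0,0,0,-3,0.012]]'
```

```text
time: 16.33
tool_pos: [479.6, 164.4, 108.1]
tcp_rot: [-180.0, -0.3, 23.2]
ft_force: [3.0, 1.6, 4.5]
finger_gap: 13.7
grip_force: 20.5
```

```bash
python3 -m handwheel '[[0.0001,0.0032,0,0,0,-3,0.012],[0.0001,0.0032,0,0,0,-3,0.012],[0.0001,0.0032,0,0,0,-3,0.012],[0.0001,0.0032,0,0,0,-3,0.012],[0.0001,0.0032,0,0,0,-3,0.012],[0.0001,0.0032,0,0,0,-3,0.012],[0.0001,0.0032,0,0,0,-3,0.012],[0.0001,0.0032,0,0,0,-3,0.012]]'
python3 -m handwheel '[[0.0001,0.0032,0,0,0,-3,0.012],[0.0001,0.0032,0,0,0,-3,0.012],[0.0001,0.0032,0,0,0,-3,0.012],[0.0001,0.0032,0,0,0,-3,0.012],[0.0001,0.0032,0,0,0,-3,0.012],[0.0001,0.0032,0,0,0,-3,0.012],[0.0001,0.0032,0,0,0,-3,0.012],[0.0001,0.0032,0,0,0,-3,0.012]]'
python3 -c "
from h import *
plan(post(90,108),[180,0,TH+90],step=3.2)"
```

```text
time: 17.0
tool_pos: [494.1, 144.1, 108.1]
tcp_rot: [179.9, -0.3, 47.2]
ft_force: [1.6, 4.9, 5.4]
finger_gap: 13.6
grip_force: 20.6
time: 17.67
tool_pos: [515.7, 131.4, 108.1]
tcp_rot: [179.9, -0.2, 71.2]
ft_force: [-0.4, 6.2, 6.7]
finger_gap: 14.1
grip_force: 20.8
n 8 row [-0.0002, 0.0032, 0.0] [0.02, -0.02, -2.99]
```

```bash
python3 -m handwheel '[[-0.0001,0.0032,0,0,0,-3,0.012],[-0.0001,0.0032,0,0,0,-3,0.012],[-0.0001,0.0032,0,0,0,-3,0.012],[-0.0001,0.0032,0,0,0,-3,0.012],[-0.0001,0.0032,0,0,0,-3,0.012],[0,0.0032,0,0,0,-3,0.012],[0,0.0032,0,0,0,-3,0.012],[0,0.0032,0,0,0,-3,0.012]]'
python3 -m handwheel '[[0,0,0,0,0,0,0.012],[0,0,0,0,0,0,0.012]]'
python3 -c "
from h import *
s=r.sense();d=C-s['tool_pos'][:2];print(d,np.degrees(np.arctan2(d[1],d[0]))-TH)"
```

```text
time: 18.33
tool_pos: [540.4, 128.5, 108.1]
tcp_rot: [179.8, -0.3, 95.2]
ft_force: [-3.4, 11.8, 9.3]
finger_gap: 13.7
grip_force: 20.9
time: 18.5
tool_pos: [540.3, 128.5, 108.1]
tcp_rot: [179.8, -0.3, 95.1]
ft_force: [-1.0, 11.8, 7.8]
finger_gap: 13.6
grip_force: 20.9
[-5.2533133  59.45986695] 89.9490049560976
```

```bash
python3 -m handwheel '[[-0.001,0,0,0,0,0,0.012],[-0.001,0,0,0,0,0,0.016],[0,0,0,0,0,0,0.03],[0,0,0,0,0,0,0.06],[0,0,0,0,0,0,0.06],[0,0,0,0,0,0,0.06]]'
python3 -m handwheel '[[0,0,-0.03,0,0,0,0.06],[0,0,-0.035,0,0,0,0.06],[0,0,-0.035,0,0,0,0.06],[0,0,-0.02,0,0,0,0.06],[0.02,0,-0.02,0,0,0,0.06],[0.02,0,-0.02,0,0,0,0.06],[0,0,0,0,0,0,0.06],[0,0,0,0,0,0,0.06]]'
python3 - <<'E'
import h
from h import *
p,d,P=cloud("wrist");cv2.imwrite("pics/end.png",p);h.TH+=90
B=bedT();Q=(P-B[:3,3])@B[:3,:3]
m=(abs(Q[...,2]-34)<6)&(abs(Q[...,1])<35)&(abs(Q[...,0])<62);q=Q[m]
print(m.sum(),q.mean(0),q.min(0),q.max(0),cv2.minAreaRect(q[:,:2].astype(np.float32)))
print(np.linalg.lstsq(np.c_[q[:,:2],np.ones(len(q))],q[:,2],rcond=None)[0])
for sg in(1,-1):
    m=(abs(Q[...,1]*sg-31)<7)&(Q[...,2]>3.5)&(Q[...,2]<8)&(abs(Q[...,0])<40);q=Q[m];print("rail",m.sum(),q.mean(0),np.polyfit(q[:,0],q[:,1],1) if len(q)>9 else '')
m=(P[...,2]>112)&(P[...,2]<130)&(np.hypot(P[...,0]-540,P[...,1]-126)<20);print("post",P[m].mean(0))
E
```

```text
time: 19.0
tool_pos: [539.0, 123.6, 105.5]
tcp_rot: [-179.9, -0.0, 95.0]
ft_force: [-0.3, 0.3, -0.5]
finger_gap: 59.7
grip_force: 0.0
time: 19.67
tool_pos: [536.4, 164.2, 267.1]
tcp_rot: [179.9, -0.0, 95.1]
ft_force: [-0.6, 0.4, -1.0]
finger_gap: 59.9
grip_force: 0.0
4435 [ 5.703704   -0.72259235 33.08672728] [-44.60407873 -25.81683361  28.00406976] [50.11853791 24.12563878 35.55673953] ((2.7676162719726562, -0.7953872680664062), (49.86559295654297, 94.64344024658203), 89.80985260009766)
[-6.97628746e-03  3.01460540e-03  3.31286963e+01]
rail 327 [ 1.61978368 30.96146379  5.53088233] [2.99654850e-04 3.09609784e+01]
rail 331 [  0.49224471 -31.96414973   5.35258019] [ 5.12314508e-03 -3.19666716e+01]
post [540.4011639  128.37260671 122.15068485]
```

View pics/end.png

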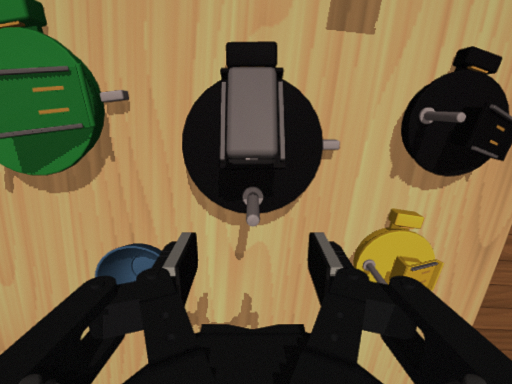

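The bed at (252,115) faces the contact block at (251,55). The rails line up with the block within 0.3°, and the case is centred and flat (x≈+2.8 mm, y≈-0.3 mm relative to the rails). The gripper is clear, so I hand in.

```bash
python3 -c "
from bench import r
print(r.hand_in())"
```

```text
the job is handed in; nothing more can be done
None
```

I handed the job in at about 20 s, with the dock at its second click facing the contact block and the case flat and centred in the bed; the hand-in returned no verdict.

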